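# Clamp a bar in the roller clamp with its reversible ratchet

### The job

The roller clamp's ratchet is set to loosen: flip its red direction tab over to the tightening side, then swing the handle back and forth until the sliding roller holds the brass bar snugly against the two back rollers. Feel the handle: stop once it has clearly stiffened, because overtightening dents the bar; then let go, and leave the other things on the bench where they are.

Things in the scene. Friction and masses are not known exactly. Their poses are not given: they have to be found in the camera images.
- clamp: fixed roller clamp on a plywood base board 170 x 320 x 12 mm. Origin: on the table surface, under the ratchet's vertical axis. Its +y points from the ratchet to the bar and back rollers; the handle points to its -x side. Place and yaw vary. The things around the handle's sweep are at most 50 mm tall, knob and red tab apart
- handle (a joint): angle of the ratchet handle about the clamp's vertical axis (rad), counterclockwise from above positive; at 0 the handle points along the clamp's -x. Stops at -0.6 and +0.6. With the tab on the tightening side, swings towards + drive the sliding roller to the bar, 10 mm per rad, and swings towards - click back freely (2 to 4 N at the knob). On the loosening side it is the other way round
- knob (a point): centre of the top of the handle's upright, freely spinning black knob, 24 mm across, 48 mm tall, 150 mm from the ratchet's axis, top 106 mm up; the bar under it is 20 mm wide, its top 56 mm up. Driving takes a steady 5.5 to 6 N here, square to the handle, while the roller runs free (constant friction); once the bar is pinched this grows by 1 N for each 15 N of pinch
- pawl (a joint): angle of the direction tab (rad) on the handle, counterclockwise positive: -0.28 loosening, +0.28 tightening (0.1 to 0.28 while its claw lies on a tooth). It toggles over centre: past 0 it snaps to the other side by itself. Its pivot is on the handle, 52 mm from the ratchet's axis; the tab stands 34 mm from the pivot, back towards the axis
- ratchet (a point): centre of the top of the toothed ratchet wheel (68 mm across, 20 teeth), 58 mm above the table, on the vertical axis. Up to 0.31 rad of each driving swing is lost before a tooth bites. Friction of its rack holds the sliding roller where it is left, up to 60 N of pinch; so the full push on the knob is felt only while it moves, and sinks when the hand stops. The bite of a tooth jolts briefly
- tab (a point): centre of the top of the red upright direction tab, 94 mm above the table, 18 mm from the ratchet's axis towards the knob; 22 mm long along the handle, 8 mm thick, 30 mm tall (bottom 64 mm above the table). Between its two ends it moves about 19 mm across the handle; tightening is the end towards the bar (the clamp's +y). About 2 to 3 N at the tab flip it
- jaw: the sliding black rubber roller (50 mm across, upright axis) on the rack, carried on a stiff spring: 1 mm of rack travel past touching is about 23 N of pinch on the bar. Origin: same axes as the clamp, at the ratchet's axis when fully back
- jaw_face (a point): the point of the sliding roller that meets the bar (foremost along the clamp's +y)
- bar: loose brass square bar, 180 x 30 x 30 mm, lying on the base board along the clamp's x, between the sliding roller and the back rollers, 2 to 5 mm short of the latter (it gets pushed against them). Origin: centre of its underside. Wanted pinch about 35 N, that is about 2.3 N more at the knob than when running free
- backstop: fixed back stop with two black rubber rollers 50 mm across, 90 mm apart along x. Origin: under the line between the roller centres, on the base board. The roller faces lie 25 mm from it towards the ratchet. Its distance from the ratchet varies
- spare_bar: loose aluminium bar 140 x 30 x 30 mm lying flat beside the clamp; leave alone
- thumbscrew: loose brass thumbscrew, 24 mm across, 27 mm tall, standing on the base board; leave alone
- marker: loose blue and white marker pen, 140 mm long, behind the clamp; leave alone
- wash_bottle: white wash bottle with bent spout, 74 mm across, 220 mm tall; leave alone
- plate: white plate 170 mm across; leave alone
- block: grooved wooden block 200 x 100 x 35 mm; leave alone
- driver: screwdriver; leave alone
Mind the look-alikes: they are no part of the job. Of the things that look like the bar, the largest one is meant.

How it is judged:
On the way, in this order (a step that is already met when the one before it is completed fails the run):
1. the direction tab is on the tightening side (value of joint pawl above 0.08 rad), for 0.2 s.
2. the sliding roller pinches the bar against the back rollers (contact force between jaw and bar above 15 N and contact force between backstop and bar above 10 N), for 0.2 s.
At the end, for the whole second after the job is handed in: the bar is held between the sliding roller and the back rollers with 15 to 55 N, at rest, flat and square to the clamp (within 3 degrees), the tab on the tightening side, the handle let go (all of step 2 and contact force between jaw and bar below 55 N and angle between the x axis of bar and the x axis of clamp, either way round below 0.05 rad and angle between bar's own z axis and vertical below 0.05 rad and linear speed of bar below 0.01 m/s and value of joint pawl above 0.08 rad and contact force between the fingers and anything else below 0.5 N); the robot touches nothing.
It fails at once if the bar is pinched with more than 75 N (dented) (contact force between jaw and bar above 75 N).
It fails at once if the bar is shifted by more than 30 mm (distance of bar from where it was at the start of the episode above 0.03 m).
It fails at once if another thing on the bench is moved by more than 30 mm (distance of any of spare_bar, thumbscrew, marker, wash_bottle, plate, block, driver from where it was at the start of the episode above 0.03 m).
It also fails if it takes over 72 s, if anything falls off the work surface, if the arm or the gripper's body presses on something with over 40 N, if the wrist force passes 120 N, or if a joint passes its speed limit or range.

### The arm

A 7-joint arm with a two-finger parallel gripper is mounted at the origin on the work surface. World frame = base frame: x ahead of the robot, y to its left, z up, the work surface at z = 0. Lengths are in m, angles in rad, forces in N, time in s.
With the tool pointing down it reaches from about 0.425 to 1.025 m from the base axis. Payload 9.4 kg.
Tool frame: the origin (TCP) lies on the centre line of the jaws, within the pads' length; the fingertips stand 19 mm ahead of it and the grasp point (between the pads) is the TCP; z points along the fingers, y is the direction in which the jaws open and shut (so a half turn about z gives the same grasp; the last joint's range is limited). The gripper opens to 93 mm and grips with 3 to 60 N. Pads are 15 mm wide; open, the fingers measure 128 mm over their backs; the gripper's body (75 mm by 188 mm) begins 65 mm behind the grasp point.
Start: joints at [-1.311, 0.599, -0.003, 1.599, 0.002, 0.943, -0.08], TCP at [0.24, 0.684, 0.238] pointing down, gripper open.
Joint ranges: [-2.57, 2.57], [-0.35, 1.97], [-1.29, 1.29], [0.11, 2.56], [-1.05, 4.19], [0.11, 1.86], [-2.63, 2.63]. Speed limits (rad/s): [2.22, 2.22, 3.01, 3.01, 3.14, 3.14, 3.14].

### API

Orientations are given as a unit quaternion [x, y, z, w].
In Python, from rig import * gives the robot as it stands.
- The arm moves only by the tool apply_moves, never from a script. Its argument "targets" is a list of rows, each a list of 4 numbers: the shift along the tool's x, y, z in cm, then the turn about the tool's z in degrees. In form: [[tx, ty, tz, turn], ...]. A call has 1 to 8 rows; each row is the pose to reach, as a shift and turn from the pose commanded when the call began, along the tool's axes at that moment; what a row does not reach only later rows make up. A row lasts 1/12 s, in which the tool goes at most 41.7 mm and 7.16 degrees, less where a joint would pass 70% of its speed; a pose out of reach is approached as far as the arm can. A call with a gripper value outside its range is refused whole. "hand" is the closure, from 0 (fully open) to 1 (shut), set as the call begins (left out, the last holds). The fingers move at their own pace and stop on an object; "newtons" is the grip in N (left out, the last holds). Time passes only in rows, so rows that repeat a pose let the fingers close. It gives the time, the measured TCP pose, the force and the opening at its end, in the units of the state.
- observe(): the state, without advancing time (a new reading comes with each control period).
- camera(name): name is "scene" or "top"; returns a dict with "frame" (400x640x3 uint8, red, green, blue), "intrinsics" (3x3 intrinsics, pixels), "dist" ([k1, k2, p1, p2, k3] as OpenCV has them; the pictures are not rectified), "R" (3x3) and "t" (3): a world point X has camera coordinates R X + t. Camera axes: x right, y down, z forward; pixel columns grow to the right and rows downward; lengths in m; the calibration is good to about 2 mm. A picture is of the moment at which its call begins. There is no depth.
- job_done(): hands the job in, once; it reports no verdict.
The state is a dict: "time": time; "joint_positions": joint angles; "joint_velocities": joint speeds; "effort": joint torques, N m; "eef_pos": TCP position; "ee_rot": TCP orientation; "ft_force": force on the tool from outside, world axes, zero at the start; "moment": the same for the moment, N m; "finger_gap": opening from 0.0 (shut) to 1.0 (fully open).
Only numpy, scipy, OpenCV 4.12 (cv2) and the standard library are available. Lean on these libraries where they do the work, as an engineer would, in place of code of your own. Each camera call takes 0.05 s, during which the arm holds its last target. There are 200 camera calls.

## Working session

There is one attempt and no reset: what is moved stays moved. The work goes in short steps, Python scripts to look and compute and a tool call to move; the robot and the scene stay as the last step left them, time stands still between calls to the robot, and variables do not carry over. Pictures are saved under pics/ and viewed, about 8 in all and at most 12, crops included, and the job is handed in when it is done.

Besides the shell and the picture viewer there is one more tool, called after ">>>" by a JSON object that holds its "fn" and its "kwargs". apply_moves: Moves the arm, as the interface text tells. Its arguments: {"type":"object","properties":{"targets":{"type":"array"},"hand":{"type":"number"},"newtons":{"type":"number"}},"required":["targets"]}

```bash
mkdir -p pics; python3 - <<'E'
from rig import *
import cv2
s=observe();print(s['time'],s['eef_pos'],s['ee_rot'],s['ft_force'],s['finger_gap'])
for n in('scene','top'):
    c=camera(n);cv2.imwrite(f'pics/{n}0.png',c['frame'][:,:,::-1])
    print(n,c['intrinsics'],c['dist'],c['R'],c['t'])
E
```

```text
0.0 [0.23977638 0.68501693 0.23711295] [1.67517821e-01 9.85868880e-01 5.66050071e-04 1.07748342e-04] [-0.07199261  0.19914798  0.11050586] 1.0002664339980092
scene [[389.52126306   0.         318.83043606]
 [  0.         389.52126306 200.22431674]
 [  0.           0.           1.        ]] [-0.09469623  0.          0.          0.          0.        ] [[ 0.22115188  0.97512581 -0.01488302]
 [ 0.73257793 -0.17617869 -0.65748813]
 [-0.64375572  0.13450176 -0.7533179 ]] [-0.08154553 -0.32554403  1.49343428]
top [[409.59365756   0.         323.88275154]
 [  0.         409.59365756 199.53287354]
 [  0.           0.           1.        ]] [-0.05430489  0.          0.          0.          0.        ] [[-0.02364848 -0.99969193 -0.00753639]
 [-0.986748    0.02455143 -0.16039207]
 [ 0.16052769  0.00364349 -0.98702461]] [-0.00583644  0.54210159  1.39214686]
```

View pics/top0.png

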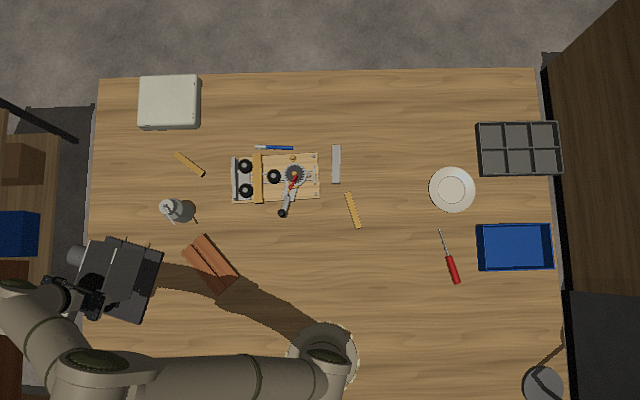

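View pics/scene0.png

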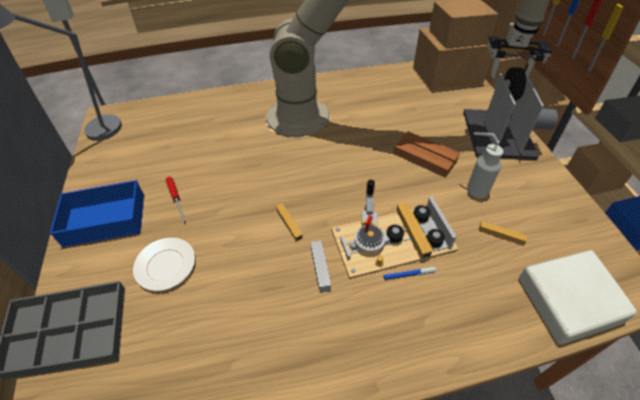

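The top view shows the clamp at about (275,178): bar at (257,178), ratchet (294,173), knob (283,213), tab near (292,182). Bar look-alikes are the brass pieces at (190,164) and (352,210) and the aluminium bar at (336,163). The bar between the rollers at (257,178) is the largest and is the one meant. Next, close crops.

```bash
python3 - <<'E'
import cv2
a=cv2.imread('pics/top0.png')[140:225,220:350];b=cv2.imread('pics/scene0.png')[170:285,325:465]
cv2.imwrite('pics/c1.png',cv2.resize(a,None,fx=6,fy=6,interpolation=cv2.INTER_CUBIC))
cv2.imwrite('pics/c2.png',cv2.resize(b,None,fx=5,fy=5,interpolation=cv2.INTER_CUBIC))
E
```

```text
(no output)
```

View pics/c1.png

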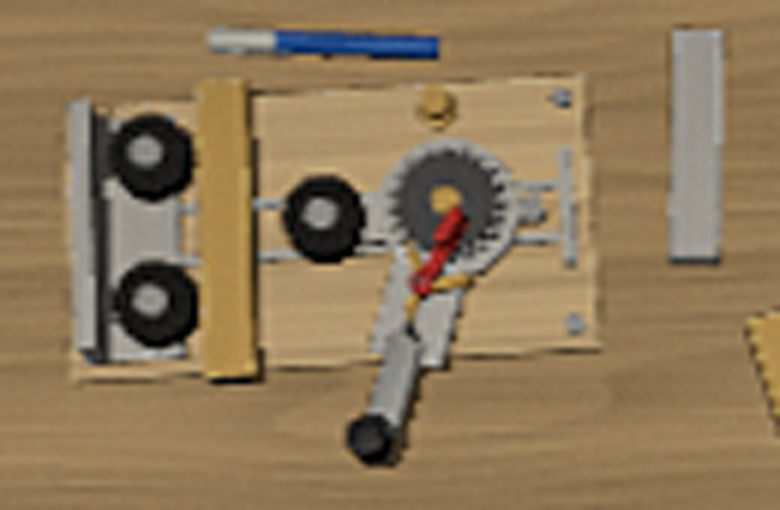

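View pics/c2.png

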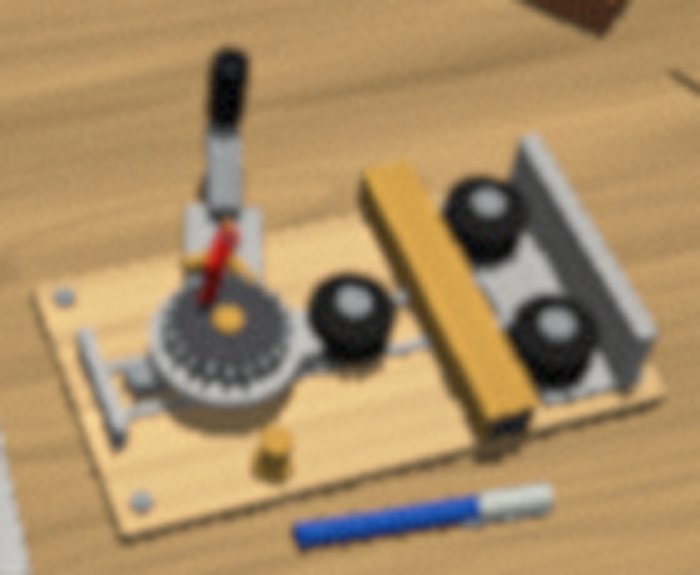

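Crop 1 (top) shows the knob top at about (371,436), hub (445,200), tab (451,226), on the loosening side away from the bar. Crop 2 (scene) shows the knob top at (230,62) and the hub at (228,318). The bar is the only brass bar between the rollers.

```bash
cat >h.py <<'E'
from rig import *
import cv2,numpy as np
from scipy.spatial.transform import Rotation as Ro
def ray(c,u,v):
    p=cv2.undistortPoints(np.array([[[u,v]]],float),c['intrinsics'],c['dist'])[0,0]
    R=np.array(c['R']);return -R.T@c['t'],R.T@np.array([p[0],p[1],1])
def at(c,u,v,z):
    o,d=ray(c,u,v);return (o+d*(z-o[2])/d[2])
def proj(c,X):
    return cv2.projectPoints(np.atleast_2d(np.array(X,float)),cv2.Rodrigues(np.array(c['R']))[0],np.array(c['t']),c['intrinsics'],c['dist'])[0][:,0]
E
python3 - <<'E'
from h import *
np.set_printoptions(precision=4,suppress=True)
T=camera('top');S=camera('scene')
t=lambda x,y,z:at(T,x/6+220-.42,y/6+140-.42,z)
s=lambda x,y,z:at(S,x/5+325-.4,y/5+170-.4,z)
for n,P in dict(knob=t(371,436,.106),hub=t(445,200,.06),wheel=t(450,202,.058),tab=t(451,226,.094),piv=t(420,287,.07),bl=t(72,380,.012),br=t(600,350,.012),tr=t(583,75,.012),jaw=t(321,213,.06),bar1=t(200,83,.042),bar2=t(208,378,.042),bar1r=t(247,80,.042),bar2r=t(257,376,.042),scr=t(437,105,.035)).items():print(n,P)
for n,P in dict(knob=s(230,60,.106),hub=s(228,318,.06),bl=s(655,395,.012),tl=s(125,535,.012),tr=s(38,293,.012)).items():print('S',n,P)
s=observe();print(Ro.from_quat(s['ee_rot']).as_matrix(),s['time'])
E
```

```text
knob [0.4922 0.1236 0.106 ]
hub [0.6363 0.0844 0.06  ]
wheel [0.6355 0.0816 0.058 ]
tab [0.6132 0.0785 0.094 ]
piv [0.583  0.0986 0.07  ]
bl [0.5429 0.3132 0.012 ]
br [ 0.5532 -0.0036  0.012 ]
tr [0.7233 0.0031 0.012 ]
jaw [0.6304 0.157  0.06  ]
bar1 [0.7161 0.2317 0.042 ]
bar2 [0.5373 0.226  0.042 ]
bar1r [0.7171 0.2035 0.042 ]
bar2r [0.5378 0.1972 0.042 ]
scr [0.7005 0.0904 0.035 ]
S knob [0.4968 0.1242 0.106 ]
S hub [0.6392 0.0816 0.06  ]
S bl [0.7134 0.3115 0.012 ]
S tl [0.7284 0.0012 0.012 ]
S tr [ 0.564  -0.0046  0.012 ]
[[-0.9439  0.3304  0.0004]
 [ 0.3304  0.9439  0.0011]
 [-0.      0.0012 -1.    ]] 0.2
```

>>> {"fn": "apply_moves", "kwargs": {"targets": [[0, 0, -3, 0], [-1, -1, -6, 0], [-3.5, -3, -6.5, 0], [-6.3, -5.5, -6.5, 0], [-9.1, -8, -6.5, 0], [-12, -10.4, -6.5, 0], [-14.8, -12.8, -6.5, 0], [-17.6, -15.2, -6.5, 0]], "hand": 1, "newtons": 20}}

```text
time: 0.87
eef_pos: [0.3556, 0.4801, 0.3024]
ee_rot: [0.168, 0.986, -0.001, -0.0]
ft_force: [-0.2, -3.8, 1.2]
finger_gap: 0.475
```

>>> {"fn": "apply_moves", "kwargs": {"targets": [[-2.8, -2.4, 0, 0], [-5.6, -4.8, 0, 0], [-8.4, -7.2, 0, 0], [-11.2, -9.6, 0, 0], [-14, -12, 0, 0], [-16.8, -14.4, 0, 0], [-19.6, -16.8, 0, 0], [-22.4, -19.2, 0, 0]]}}

```text
time: 1.53
eef_pos: [0.5031, 0.2252, 0.3025]
ee_rot: [0.168, 0.986, -0.001, -0.001]
ft_force: [-0.9, -3.0, 0.2]
finger_gap: 0.005
```

>>> {"fn": "apply_moves", "kwargs": {"targets": [[-2.8, -2.4, 0, 0], [-5.6, -4.9, 0, 0], [-8.4, -7.4, 0, 0], [-11.2, -9.9, 0, 0], [-13.8, -12.2, 0, 0], [-15.3, -13.5, 0, 1.5], [-15.7, -13.8, 0, 3.3], [-15.7, -13.8, 0, 3.3]]}}

```text
time: 2.2
eef_pos: [0.6059, 0.0425, 0.3021]
ee_rot: [0.199, 0.98, -0.001, -0.001]
ft_force: [-1.3, -3.4, 0.9]
finger_gap: 0.006
```

>>> {"fn": "apply_moves", "kwargs": {"targets": [[0, 0, 3, -4], [0, 0, 7, -6.6], [0, 0, 11, -6.6], [0, 0, 15, -6.6], [0, 0, 18, -6.6], [0, 0, 19, -6.6], [0, 0, 19, -6.6], [0, 0, 19, -6.6]]}}

```text
time: 2.87
eef_pos: [0.606, 0.0454, 0.1132]
ee_rot: [0.139, 0.99, -0.0, -0.0]
ft_force: [-0.6, -3.5, 2.0]
finger_gap: 0.004
```

```bash
python3 - <<'E'
from h import *
T=camera('top');S=camera('scene')
f=lambda c,y0,y1,x0,x1:cv2.resize(c['frame'][y0:y1,x0:x1,::-1],(390,380),interpolation=cv2.INTER_CUBIC)
cv2.imwrite('pics/c3.png',np.hstack([f(T,140,225,250,337),f(S,170,270,330,433)]))
s=observe();print(s['eef_pos'],s['ee_rot'],s['ft_force'])
E
```

```text
[0.60707338 0.04543191 0.1146237 ] [1.39144401e-01 9.90271228e-01 3.80079230e-04 1.25916482e-03] [-1.28774212 -3.1555461   0.74315314]
```

View pics/c3.png

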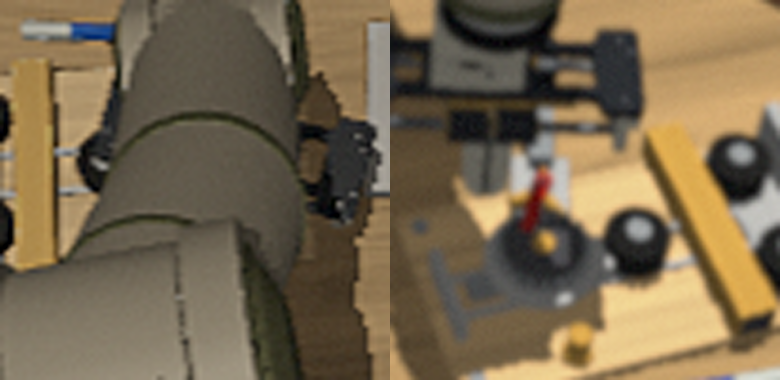

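The scene half shows the closed fingers at (485,165), on the loosening side of the red tab at (540,195) and clear of it. Lower and push towards the bar.

>>> {"fn": "apply_moves", "kwargs": {"targets": [[0, 0, 1, 0], [0, 0, 1.8, 0], [0, 0.4, 1.8, 0], [0, 0.8, 1.8, 0], [0, 1.1, 1.8, 0], [0, 1.3, 1.8, 0], [0, 1.5, 1.8, 0], [0, 1.7, 1.8, 0]]}}

```text
time: 3.63
eef_pos: [0.6109, 0.0613, 0.0949]
ee_rot: [0.139, 0.99, -0.0, 0.0]
ft_force: [-1.3, -6.0, 0.8]
finger_gap: 0.002
```

>>> {"fn": "apply_moves", "kwargs": {"targets": [[0, 0.2, 0, 0], [0, 0.4, 0, 0], [0, 0.6, 0, 0], [0, 0.7, 0, 0]]}}

```text
time: 3.97
eef_pos: [0.6129, 0.0686, 0.0948]
ee_rot: [0.139, 0.99, 0.0, 0.0]
ft_force: [-0.8, -3.5, 0.9]
finger_gap: 0.006
```

>>> {"fn": "apply_moves", "kwargs": {"targets": [[0, 0.2, 0, 0], [0, 0.3, 0, 0], [0, 0.3, 0, 0]]}}

```text
time: 4.22
eef_pos: [0.6135, 0.0718, 0.0947]
ee_rot: [0.139, 0.99, 0.0, 0.0]
ft_force: [-0.9, -3.2, 0.4]
finger_gap: 0.004
```

>>> {"fn": "apply_moves", "kwargs": {"targets": [[0, -1.2, 0, 0], [0, -2.5, 0, 0], [0, -2.5, -3, 0], [0, -2.5, -6, 0], [3, -1.5, -6, 0], [6, 0, -6, 0], [9.5, 1, -6, 0], [12.9, 1.7, -6, 0]], "hand": 0.45}}

```text
time: 4.88
eef_pos: [0.4929, 0.1224, 0.1549]
ee_rot: [0.14, 0.99, 0.0, 0.0]
ft_force: [-1.2, -2.3, 0.7]
finger_gap: 0.524
```

```bash
python3 - <<'E'
from h import *
T=camera('top');S=camera('scene')
f=lambda c,y0,y1,x0,x1:cv2.resize(c['frame'][y0:y1,x0:x1,::-1],(390,380),interpolation=cv2.INTER_CUBIC)
cv2.imwrite('pics/c4.png',np.hstack([f(T,140,225,250,337),f(S,150,250,330,433)]))
s=observe();print(s['eef_pos'],s['ee_rot'],s['ft_force'],s['finger_gap'])
E
```

```text
[0.48889629 0.12372614 0.15460331] [ 1.37595118e-01  9.90486424e-01 -3.51854373e-04 -2.02586501e-03] [ 0.80612126 -3.42475224  0.97510502] 0.5464502618934087
```

View pics/c4.png

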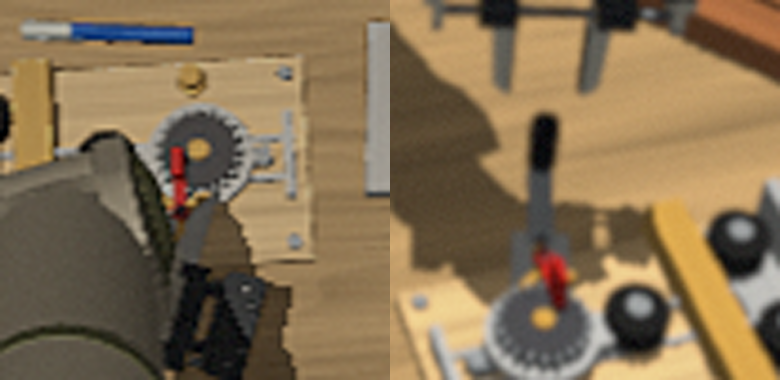

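The tab now stands on the bar side (left crop (178,165); right crop (550,275)). The fingertips at (505,90) and (595,90) straddle the knob at (545,120). Lower and cage the knob.

>>> {"fn": "apply_moves", "kwargs": {"targets": [[0, 0, 2, 0], [0, 0, 4, 0], [0, 0, 6, 0], [0, 0, 6.4, 0], [0, 0, 6.4, 0]]}}

```text
time: 5.4
eef_pos: [0.4935, 0.1215, 0.0897]
ee_rot: [0.14, 0.99, -0.001, -0.001]
ft_force: [-1.2, -3.8, 1.7]
finger_gap: 0.553
```

>>> {"fn": "apply_moves", "kwargs": {"targets": [[0, 0, 0, 0], [0, 0, 0, 0], [0, 0, 0, 0], [0, 0, 0, 0], [0, 0, 0, 0], [0, 0, 0, 0]], "hand": 0.7, "newtons": 40}}

```text
time: 5.9
eef_pos: [0.4946, 0.1235, 0.0911]
ee_rot: [0.139, 0.99, 0.0, 0.001]
ft_force: [-0.4, -1.3, 1.1]
finger_gap: 0.304
```

```bash
cat >k.py <<'E'
from h import *
C=np.array([.637,.083]);psi=.033
def st():
    s=observe();p=s['eef_pos'];R=Ro.from_quat(s['ee_rot']).as_matrix()
    d=p[:2]-C;th=(np.arctan2(d[1],d[0])-np.pi-psi+np.pi)%(2*np.pi)-np.pi
    tang=np.array([-d[1],d[0]])/np.hypot(*d)
    yaw=(np.arctan2(R[1,0],R[0,0])-np.pi-psi+np.pi)%(2*np.pi)-np.pi
    print('t%.2f th%.3f r%.4f toolyaw%.3f z%.4f gap%.1fmm F'%(s['time'],th,np.hypot(*d),yaw,p[2],s['finger_gap']*93),np.round(s['ft_force'],2),'resist %.2f rad %.2f'%(-(s['ft_force'][:2]-[-1,-3.2])@tang,(s['ft_force'][:2]-[-1,-3.2])@d/np.hypot(*d)))
if __name__=='__main__':st()
E
python3 k.py
```

```text
t5.90 th-0.310 r0.1481 toolyaw-0.312 z0.0911 gap28.3mm F [-0.41 -1.28  1.09] resist 2.01 rad -0.04
```

>>> {"fn": "apply_moves", "kwargs": {"targets": [[-0.02, -0.75, 0, -2.9], [-0.07, -1.5, 0, -5.7], [-0.17, -2.24, 0, -8.6], [-0.3, -2.98, 0, -11.5], [-0.47, -3.71, 0, -14.3], [-0.67, -4.43, 0, -17.2], [-0.91, -5.14, 0, -20.1], [-1.18, -5.84, 0, -22.9]]}}

```text
time: 6.57
eef_pos: [0.4898, 0.0649, 0.0909]
ee_rot: [-0.062, 0.998, 0.001, 0.001]
ft_force: [-1.0, 1.6, 1.9]
finger_gap: 0.299
```

>>> {"fn": "apply_moves", "kwargs": {"targets": [[-0.02, -0.75, 0, -2.9], [-0.07, -1.5, 0, -5.7], [-0.17, -2.24, 0, -8.6], [-0.3, -2.98, 0, -11.5], [-0.47, -3.71, 0, -14.3], [-0.67, -4.43, 0, -17.2], [-0.91, -5.14, 0, -20.1], [-1.18, -5.84, 0, -22.9]]}}

```text
time: 7.23
eef_pos: [0.5078, 0.0081, 0.0909]
ee_rot: [-0.259, 0.966, 0.001, -0.0]
ft_force: [-4.1, 1.8, 4.2]
finger_gap: 0.303
```

```bash
python3 k.py
```

```text
t7.23 th0.492 r0.1493 toolyaw0.491 z0.0909 gap28.2mm F [-4.12  1.79  4.22] resist 5.89 rad 0.20
```

>>> {"fn": "apply_moves", "kwargs": {"targets": [[-0.07, 1.5, 0, 5.7], [-0.3, 2.98, 0, 11.5], [-0.67, 4.43, 0, 17.2], [-1.18, 5.84, 0, 22.9], [-1.84, 7.19, 0, 28.6], [-2.62, 8.47, 0, 34.4], [-3.53, 9.66, 0, 40.1], [-4.55, 10.76, 0, 45.8]]}}

```text
time: 7.9
eef_pos: [0.4935, 0.1233, 0.0907]
ee_rot: [0.142, 0.99, -0.0, -0.0]
ft_force: [-1.5, -5.4, 1.2]
finger_gap: 0.299
```

>>> {"fn": "apply_moves", "kwargs": {"targets": [[-0.07, 1.5, 0, 5.7], [-0.3, 2.98, 0, 11.5], [-0.47, 3.71, 0, 14.3], [-0.47, 3.71, 0, 14.3]]}}

```text
time: 8.23
eef_pos: [0.5094, 0.1595, 0.0906]
ee_rot: [0.261, 0.965, 0.0, 0.0]
ft_force: [-0.5, -3.7, 0.1]
finger_gap: 0.299
```

```bash
python3 k.py
```

```text
t8.23 th-0.573 r0.1488 toolyaw-0.561 z0.0906 gap27.8mm F [-0.52 -3.71  0.14] resist -0.19 rad -0.67
```

>>> {"fn": "apply_moves", "kwargs": {"targets": [[-0.02, -0.75, 0, -2.9], [-0.07, -1.5, 0, -5.7], [-0.17, -2.24, 0, -8.6], [-0.3, -2.98, 0, -11.5], [-0.47, -3.71, 0, -14.3], [-0.67, -4.43, 0, -17.2], [-0.91, -5.14, 0, -20.1], [-1.18, -5.84, 0, -22.9]]}}

```text
time: 8.9
eef_pos: [0.4898, 0.1017, 0.0907]
ee_rot: [0.062, 0.998, 0.001, 0.001]
ft_force: [-0.0, 2.0, -2.9]
finger_gap: 0.301
```

```bash
python3 k.py; python3 - <<'E'
from h import *
T=camera('top');S=camera('scene')
f=lambda c,y0,y1,x0,x1:cv2.resize(c['frame'][y0:y1,x0:x1,::-1],(390,380),interpolation=cv2.INTER_CUBIC)
cv2.imwrite('pics/c5.png',np.hstack([f(T,140,225,230,317),f(S,180,280,370,473)]))
E
```

```text
t8.90 th-0.159 r0.1484 toolyaw-0.156 z0.0907 gap28.0mm F [-0.03  2.02 -2.94] resist 5.30 rad -0.31
```

View pics/c5.png

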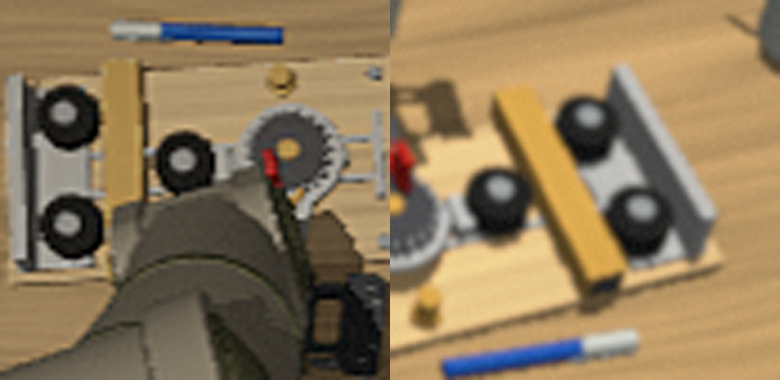

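Left crop: jaw roller edge at about (155,160) and bar edge at (144,160), so about 9 mm of gap remains, and the tab is on the tightening side. Continue driving.

>>> {"fn": "apply_moves", "kwargs": {"targets": [[-0.02, -0.75, 0, -2.9], [-0.07, -1.5, 0, -5.7], [-0.17, -2.24, 0, -8.6], [-0.3, -2.98, 0, -11.5], [-0.47, -3.71, 0, -14.3], [-0.67, -4.43, 0, -17.2], [-0.91, -5.14, 0, -20.1], [-1.18, -5.84, 0, -22.9]]}}

```text
time: 9.67
eef_pos: [0.4934, 0.0425, 0.0907]
ee_rot: [-0.136, 0.991, 0.0, -0.0]
ft_force: [-3.0, 2.0, 0.3]
finger_gap: 0.304
```

```bash
python3 k.py
```

```text
t9.67 th0.242 r0.1492 toolyaw0.241 z0.0907 gap28.3mm F [-3.    1.98  0.34] resist 5.53 rad 0.52
```

>>> {"fn": "apply_moves", "kwargs": {"targets": [[-0.01, -0.6, 0, -2.3], [-0.05, -1.2, 0, -4.6], [-0.11, -1.8, 0, -6.9], [-0.19, -2.4, 0, -9.2], [-0.3, -2.98, 0, -11.5], [-0.41, -3.5, 0, -13.5], [-0.53, -4, 0, -15.5]]}}

```text
time: 10.25
eef_pos: [0.5087, 0.0052, 0.0906]
ee_rot: [-0.268, 0.963, 0.0, -0.001]
ft_force: [-4.2, 0.5, 2.2]
finger_gap: 0.304
```

```bash
python3 k.py
```

```text
t10.25 th0.512 r0.1500 toolyaw0.510 z0.0906 gap28.3mm F [-4.24  0.54  2.21] resist 4.88 rad 0.83
```

>>> {"fn": "apply_moves", "kwargs": {"targets": [[-0.07, 1.5, 0, 5.7], [-0.3, 2.98, 0, 11.5], [-0.67, 4.43, 0, 17.2], [-1.18, 5.84, 0, 22.9], [-1.84, 7.19, 0, 28.6], [-2.62, 8.47, 0, 34.4], [-3.53, 9.66, 0, 40.1], [-4.55, 10.76, 0, 45.8]]}}

```text
time: 10.92
eef_pos: [0.4922, 0.1201, 0.0907]
ee_rot: [0.132, 0.991, -0.001, -0.001]
ft_force: [-1.2, -6.8, 0.4]
finger_gap: 0.299
```

>>> {"fn": "apply_moves", "kwargs": {"targets": [[-0.07, 1.5, 0, 5.7], [-0.3, 2.98, 0, 11.5], [-0.47, 3.71, 0, 14.3], [-0.5, 3.85, 0, 14.9], [-0.5, 3.85, 0, 14.9]]}}

```text
time: 11.33
eef_pos: [0.5077, 0.1564, 0.0906]
ee_rot: [0.256, 0.967, -0.0, 0.0]
ft_force: [-1.5, -3.9, 0.8]
finger_gap: 0.302
```

```bash
python3 k.py; python3 - <<'E'
from h import *
T=camera('top');S=camera('scene')
f=lambda c,y0,y1,x0,x1:cv2.resize(c['frame'][y0:y1,x0:x1,::-1],(390,380),interpolation=cv2.INTER_CUBIC)
cv2.imwrite('pics/c6.png',np.hstack([f(T,140,225,230,317),f(S,180,280,370,473)]))
E
```

```text
t11.33 th-0.549 r0.1487 toolyaw-0.550 z0.0906 gap28.1mm F [-1.49 -3.85  0.77] resist -0.81 rad 0.10
```

View pics/c6.png

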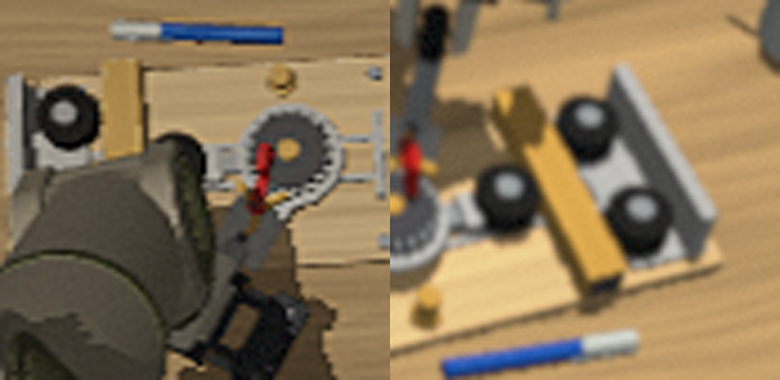

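Left crop: the jaw is mostly hidden by the arm, and the tab is on the tightening side. Right crop: roller top now at (509,184), against (499,184) before. I'll turn that into a remaining gap.

```bash
python3 - <<'E'
from h import *
S=camera('scene');T=camera('top')
g=lambda x,y,z:at(S,370+x/3.786-.4,180+y/3.8-.4,z)
i=lambda x,y,z:at(S,325+x/5-.4,170+y/5-.4,z)
n=np.array([-.033,1])
for z in(.055,.062,.07):
  print(z,[round(float(p[:2]@n),4) for p in(i(354,299,z),g(499,184,z),g(509,184,z))],'back',[round(float(g(*q,z)[:2]@n),4) for q in((590,115),(641,207))],'top jaw',[round(float(at(T,230+x/4.48-.4,140+y/4.47-.4,z)[:2]@n),4) for x,y in((184,160),(65,111),(68,220))])
print('bar near edge z.042',g(582,290,.042)[:2]@n,g(497,95,.042)[:2]@n,'far',g(620,270,.042)[:2]@n,g(527,88,.042)[:2]@n)
E
```

```text
0.055 [0.133, 0.4209, 0.4282] back [0.5269, 0.5132] top jaw [0.1453, 0.2382, 0.238]
0.062 [0.1302, 0.4156, 0.4229] back [0.5207, 0.5072] top jaw [0.1444, 0.2368, 0.2366]
0.07 [0.1269, 0.4096, 0.4168] back [0.5138, 0.5004] top jaw [0.1434, 0.2353, 0.2351]
bar near edge z.042 0.438223015762466 0.47687463165904603 far 0.4753266585183824 0.5045060850080818
```

```bash
python3 - <<'E'
from h import *
S=camera('scene')
g=lambda x,y,z:at(S,370+(x-390)/3.786-.4,180+y/3.8-.4,z)
i=lambda x,y,z:at(S,325+x/5-.4,170+y/5-.4,z)
n=np.array([-.033,1])
for z in(.055,.062,.07):
  print(z,[round(float(p[:2]@n),4) for p in(i(354,299,z),g(499,184,z),g(509,184,z))],'back',[round(float(g(*q,z)[:2]@n),4) for q in((590,115),(641,207))])
print('bar near edge z.042',g(582,290,.042)[:2]@n,g(497,95,.042)[:2]@n,'far',g(620,270,.042)[:2]@n,g(527,88,.042)[:2]@n)
E
```

```text
0.055 [0.133, 0.1427, 0.1498] back [0.234, 0.2337]
0.062 [0.1302, 0.1398, 0.1467] back [0.2303, 0.23]
0.07 [0.1269, 0.1364, 0.1433] back [0.226, 0.2258]
bar near edge z.042 0.16931017414641683 0.17948132047300464 far 0.2021650959311958 0.20478326266156682
```

>>> {"fn": "apply_moves", "kwargs": {"targets": [[-0.02, -0.75, 0, -2.9], [-0.07, -1.5, 0, -5.7], [-0.17, -2.24, 0, -8.6], [-0.3, -2.98, 0, -11.5]]}}

```text
time: 11.92
eef_pos: [0.4963, 0.1296, 0.0908]
ee_rot: [0.156, 0.988, 0.001, 0.001]
ft_force: [0.1, 2.0, -2.8]
finger_gap: 0.303
```

>>> {"fn": "apply_moves", "kwargs": {"targets": [[-0.005, -0.38, 0, -1.4], [-0.02, -0.75, 0, -2.9], [-0.04, -1.13, 0, -4.3], [-0.07, -1.5, 0, -5.7]]}}

```text
time: 12.25
eef_pos: [0.492, 0.1146, 0.0908]
ee_rot: [0.108, 0.994, 0.0, 0.0]
ft_force: [0.6, 1.0, -1.2]
finger_gap: 0.299
```

```bash
python3 k.py
```

```text
t12.25 th-0.248 r0.1484 toolyaw-0.249 z0.0908 gap27.8mm F [ 0.62  1.   -1.25] resist 4.45 rad -0.69
```

>>> {"fn": "apply_moves", "kwargs": {"targets": [[-0.005, -0.38, 0, -1.4], [-0.02, -0.75, 0, -2.9], [-0.04, -1.13, 0, -4.3]]}}

```text
time: 12.5
eef_pos: [0.4896, 0.1031, 0.0907]
ee_rot: [0.07, 0.998, 0.0, 0.0]
ft_force: [0.2, 1.5, -0.8]
finger_gap: 0.303
```

```bash
python3 k.py
```

```text
t12.50 th-0.169 r0.1488 toolyaw-0.173 z0.0907 gap28.2mm F [ 0.16  1.46 -0.75] resist 4.77 rad -0.52
```

>>> {"fn": "apply_moves", "kwargs": {"targets": [[-0.005, -0.38, 0, -1.4], [-0.02, -0.75, 0, -2.9], [-0.04, -1.13, 0, -4.3]]}}

```text
time: 12.75
eef_pos: [0.4883, 0.0917, 0.0907]
ee_rot: [0.033, 0.999, 0.0, -0.0]
ft_force: [-1.1, 2.4, 1.8]
finger_gap: 0.302
```

```bash
python3 k.py
```

```text
t12.75 th-0.092 r0.1490 toolyaw-0.098 z0.0907 gap28.1mm F [-1.06  2.36  1.85] resist 5.55 rad 0.39
```

>>> {"fn": "apply_moves", "kwargs": {"targets": [[-0.005, -0.38, 0, -1.4], [-0.02, -0.75, 0, -2.9]]}}

```text
time: 12.92
eef_pos: [0.4879, 0.0841, 0.0907]
ee_rot: [0.007, 1.0, -0.0, -0.0]
ft_force: [-0.2, 1.7, 2.0]
finger_gap: 0.303
```

```bash
python3 k.py
```

```text
t12.92 th-0.040 r0.1491 toolyaw-0.048 z0.0907 gap28.2mm F [-0.2   1.7   2.04] resist 4.90 rad -0.77
```

>>> {"fn": "apply_moves", "kwargs": {"targets": [[-0.005, -0.38, 0, -1.4], [-0.02, -0.75, 0, -2.9]]}}

```text
time: 13.08
eef_pos: [0.488, 0.0766, 0.0907]
ee_rot: [-0.018, 1.0, -0.0, -0.0]
ft_force: [-0.9, 1.7, 2.2]
finger_gap: 0.301
```

```bash
python3 k.py
```

```text
t13.08 th0.010 r0.1491 toolyaw0.003 z0.0907 gap28.0mm F [-0.86  1.66  2.2 ] resist 4.85 rad -0.35
```

>>> {"fn": "apply_moves", "kwargs": {"targets": [[-0.005, -0.38, 0, -1.4], [-0.02, -0.75, 0, -2.9]]}}

```text
time: 13.25
eef_pos: [0.4885, 0.0691, 0.0906]
ee_rot: [-0.043, 0.999, -0.0, -0.0]
ft_force: [-1.6, 2.0, 3.3]
finger_gap: 0.3
```

```bash
python3 k.py
```

```text
t13.25 th0.060 r0.1492 toolyaw0.053 z0.0906 gap27.9mm F [-1.62  1.98  3.29] resist 5.22 rad 0.13
```

>>> {"fn": "apply_moves", "kwargs": {"targets": [[-0.005, -0.38, 0, -1.4], [-0.02, -0.75, 0, -2.9]]}}

```text
time: 13.42
eef_pos: [0.4893, 0.0617, 0.0906]
ee_rot: [-0.068, 0.998, -0.0, -0.0]
ft_force: [-0.7, 1.6, 3.1]
finger_gap: 0.3
```

```bash
python3 k.py
```

```text
t13.42 th0.111 r0.1493 toolyaw0.104 z0.0906 gap27.9mm F [-0.71  1.65  3.14] resist 4.76 rad -0.98
```

>>> {"fn": "apply_moves", "kwargs": {"targets": [[-0.005, -0.38, 0, -1.4], [-0.02, -0.75, 0, -2.9]]}}

```text
time: 13.58
eef_pos: [0.4905, 0.0542, 0.0906]
ee_rot: [-0.094, 0.996, -0.0, -0.0]
ft_force: [-1.4, 2.2, 3.4]
finger_gap: 0.301
```

```bash
python3 k.py
```

```text
t13.58 th0.161 r0.1493 toolyaw0.154 z0.0906 gap28.0mm F [-1.45  2.24  3.38] resist 5.43 rad -0.61
```

>>> {"fn": "apply_moves", "kwargs": {"targets": [[-0.005, -0.38, 0, -1.4], [-0.02, -0.75, 0, -2.9]]}}

```text
time: 13.75
eef_pos: [0.4921, 0.047, 0.0906]
ee_rot: [-0.119, 0.993, 0.0, -0.0]
ft_force: [-3.3, 2.5, 4.0]
finger_gap: 0.299
```

```bash
python3 k.py
```

```text
t13.75 th0.210 r0.1493 toolyaw0.205 z0.0906 gap27.8mm F [-3.26  2.49  4.04] resist 6.07 rad 0.82
```

>>> {"fn": "apply_moves", "kwargs": {"targets": [[-0.005, -0.38, 0, -1.4], [-0.02, -0.75, 0, -2.9]]}}

```text
time: 13.92
eef_pos: [0.494, 0.0398, 0.0906]
ee_rot: [-0.144, 0.99, 0.0, -0.0]
ft_force: [-3.1, 3.1, 4.4]
finger_gap: 0.306
```

```bash
python3 k.py; python3 - <<'E'
from h import *
T=camera('top');S=camera('scene')
f=lambda c,y0,y1,x0,x1:cv2.resize(c['frame'][y0:y1,x0:x1,::-1],(390,380),interpolation=cv2.INTER_CUBIC)
cv2.imwrite('pics/c7.png',np.hstack([f(T,140,225,230,317),f(S,180,280,370,473)]))
E
```

```text
t13.92 th0.260 r0.1494 toolyaw0.256 z0.0906 gap28.5mm F [-3.11  3.13  4.44] resist 6.67 rad 0.19
```

View pics/c7.png

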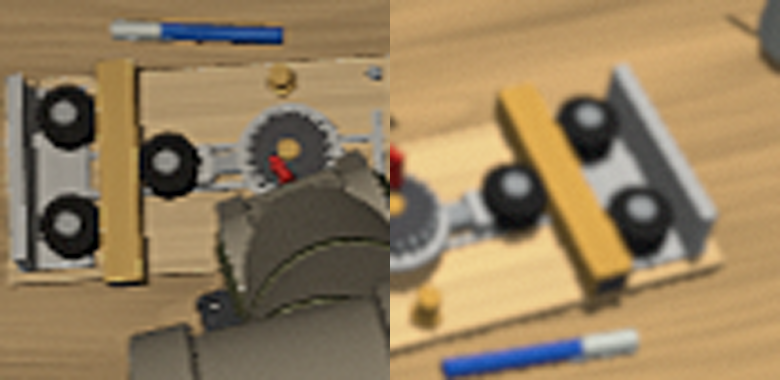

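The bar has moved to the back rollers (left crop: bar edge 104 → 98), the jaw touches it, and resistance is rising (5.1 → 6.7 N). One more 0.05 rad.

>>> {"fn": "apply_moves", "kwargs": {"targets": [[-0.005, -0.38, 0, -1.4], [-0.02, -0.75, 0, -2.9]]}}

```text
time: 14.18
eef_pos: [0.4961, 0.0331, 0.0906]
ee_rot: [-0.169, 0.986, 0.0, -0.0]
ft_force: [-3.5, 3.5, 3.3]
finger_gap: 0.301
```

```bash
python3 k.py
```

```text
t14.18 th0.307 r0.1494 toolyaw0.307 z0.0906 gap28.0mm F [-3.49  3.52  3.28] resist 7.16 rad 0.10
```

>>> {"fn": "apply_moves", "kwargs": {"targets": [[0, -0.2, 0, -0.8]]}}

```text
time: 14.27
eef_pos: [0.4969, 0.0308, 0.0906]
ee_rot: [-0.176, 0.984, 0.0, -0.0]
ft_force: [-3.0, 3.6, 3.8]
finger_gap: 0.301
```

```bash
python3 k.py
```

```text
t14.27 th0.324 r0.1495 toolyaw0.320 z0.0906 gap28.0mm F [-3.01  3.56  3.83] resist 7.03 rad -0.48
```

>>> {"fn": "apply_moves", "kwargs": {"targets": [[0, 0.1, 0, 0], [0, 0.2, 0, 0], [0, 0.2, 0, 0], [0, 0.2, 0, 0], [0, 0.2, 0, 0], [0, 0.2, 0, 0]], "hand": 0.4}}

```text
time: 14.77
eef_pos: [0.4964, 0.0326, 0.0906]
ee_rot: [-0.174, 0.985, -0.0, -0.0]
ft_force: [-1.0, -3.5, 0.7]
finger_gap: 0.597
```

>>> {"fn": "apply_moves", "kwargs": {"targets": [[0, 0, -2, 0], [0, 0, -5, 0], [0, 0, -8, 0], [0, 0, -11, 0], [1, 0, -14, 0], [3, 0, -16, 0], [4, 0, -16, 0], [4, 0, -16, 0]]}}

```text
time: 15.43
eef_pos: [0.4571, 0.018, 0.2518]
ee_rot: [-0.174, 0.985, -0.0, 0.001]
ft_force: [-1.7, -3.5, 0.9]
finger_gap: 0.596
```

```bash
python3 k.py; python3 - <<'E'
from h import *
T=camera('top');S=camera('scene')
f=lambda c,y0,y1,x0,x1:cv2.resize(c['frame'][y0:y1,x0:x1,::-1],(390,380),interpolation=cv2.INTER_CUBIC)
cv2.imwrite('pics/c8.png',np.hstack([f(T,140,225,230,317),f(S,170,270,340,443)]))
E
```

```text
t15.43 th0.314 r0.1913 toolyaw0.317 z0.2518 gap55.5mm F [-1.69 -3.52  0.9 ] resist -0.06 rad 0.76
```

View pics/c8.png

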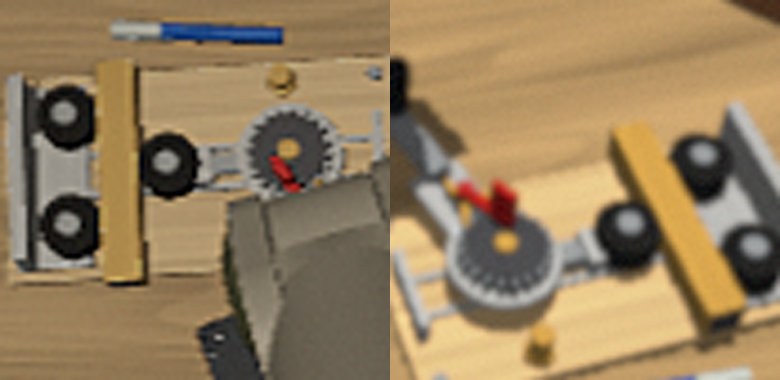

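The bar sits square against both back rollers with the jaw on it (left crop (118,170)). The tab is on the bar side, the hand is clear, and the marker and thumbscrew are unmoved. I'm handing in.

```bash
python3 -c "
from rig import *
print(job_done())"
```

```text
the job is handed in; nothing more can be done
None
```

I flipped the red tab to the tightening side and drove the handle in three strokes, with the knob caged loosely between the fingers. I stopped when the push had risen about 2 N above running free, let go, lifted clear and handed in at about 15.5 s of the 72 s allowed.

**Pinch:** I estimate 30–35 N from the knob force. The free-running push in the last stroke read about 5.1 N and the final readings were 7.2 and 7.0 N. Single readings vary by about ±0.5 N, roughly ±8 N of pinch, and I could not measure the pinch directly. That is inside the 15–55 N wanted.

**Last picture:** The bar lies square against both back rollers with the jaw on it. The tab is on the bar side, the hand is clear, and the marker and thumbscrew have not visibly moved. That picture did not cover the other loose things; the arm never worked near them.

**Disagreement:** The remaining gap measured 4 mm in the scene picture and about 6 mm from the top one. Contact came within that range.

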